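# Stir the drying wooden knobs and rest the paddle

## Robot

A 6-joint arm with a two-finger parallel gripper is mounted at the origin on the work surface. World frame = base frame: x ahead of the robot, y to its left, z up, the work surface at z = 0. Lengths are in m, angles in rad, forces in N, time in s.
With the tool pointing down it reaches from about 0.375 to 0.9 m from the base axis. Payload 3.1 kg.
Tool frame: the origin (TCP) lies midway between the tips of the shut fingers; the grasp point (between the pads) lies 19 mm behind it (r.pinch_z is the distance from the TCP to the grasp point, in m); z points along the fingers, y is the direction in which the jaws open and shut (so a half turn about z gives the same grasp; the last joint's range is limited). The gripper opens to 87 mm and grips with 3 to 60 N. Pads are 19 mm wide; open, the fingers measure 117 mm over their backs; the gripper's body (75 mm by 190 mm) begins 51 mm behind the grasp point.
Start: joints at [-1.395, 0.527, 1.433, -0, 1.181, -0.178], TCP at [0.217, -0.586, 0.223] pointing down, gripper open.
Joint ranges: [-3.08, 3.08], [-0.75, 2.2], [0.22, 2.44], [-1.43, 4.57], [0, 2.65], [-2.85, 2.85]. Speed limits (rad/s): [2.79, 2.79, 3.14, 3.14, 3.14, 3.14].

## Interface

Orientations are given as a unit quaternion [w, x, y, z].
In Python, from workcell import r, get_image, camera_info, finder gives the robot as it stands.
- The arm moves only by the shell command python3 -m jog 'ROWS'. ROWS is JSON, a list of rows, each a list of 3 entries, a list of its own where there are three numbers: the shift along the world's x, y, z as a fraction of full scale, then the turn about the world's z as a fraction of full scale, then the closure, from -1 (fully open) to 1 (shut), so that 0 is half open. In form: [[[tx, ty, tz], yaw, grip], ...]. A call has exactly 5 rows; each row shifts and turns the commanded pose from where the row before left it; what a row does not reach is not made up. Full scale, the value 1, is 0.02 m for a shift and 0.1 rad for a turn. A row lasts 1/10 s, in which the tool goes at most 50 mm and 8.59 degrees, less where a joint would pass 70% of its speed; a pose out of reach is approached as far as the arm can. A call with a number of a shift or a turn outside -1 to 1 is refused whole. A call with a gripper value outside its range is refused whole. The fingers move at their own pace and stop on an object; the grip force is fixed at half the most. Time passes only in rows, so rows that do not move let the fingers close, or fill a call up. It gives the time, the measured TCP pose, the force and the opening at its end, in the units of the state.
- r.get_obs(): the state, without advancing time (a new reading comes with each control period).
- get_image(name): name is "side" or "top" or "wrist"; returns (picture, depth): 400x640x3 uint8, blue, green, red; 400x640 float32, m along the optical axis (not along the pixel's ray), 0 where there is no reading.
- camera_info(name): a dict with "intrinsics" (3x3 intrinsics, pixels), "distortion" ([k1, k2, p1, p2, k3] as OpenCV has them; the pictures are not rectified), "rvec" (rotation vector, rad) and "tvec" (3), from world to camera coordinates, as OpenCV has them. Camera axes: x right, y down, z forward; pixel columns grow to the right and rows downward; lengths in m; the calibration is good to about 2 mm. A picture is of the moment at which its call begins: read the wrist's pose just before it. camera_info takes no time and is no camera call; for the wrist camera it gives the pose at the moment of the call.
- r.close_job(): hands the job in, once; it reports no verdict.
Trained networks look in the newest picture that a camera, given by its name, has taken for a name from the list of things; names that differ only in an ending like _2 or _b are one class to them, and where a whole thing is asked for, a point or a joint stands for the part that bears it (a point fixed in the world has none). Each returns a list of dicts, best first, with "confidence" (0 to 1); they miss things now and then, are a little off and sometimes report something else, mostly with a low value. They report only what shows in the picture. A call takes as long as a camera call.
- finder.find_in(camera, name): "position" ([x, y, z] in m, in world coordinates, good to about 4 mm: the middle of the surface that is visible of it).
- finder.outline_of(camera, name): "mask" (400x640 bool, what is visible of it).
The state is a dict: "t": time; "joints": joint angles; "dq": joint speeds; "joint_torque": joint torques, N m; "position": TCP position; "eef_rot": TCP orientation; "wrist_force": force on the tool from outside, world axes, zero at the start; "torque": the same for the moment, N m; "gripper_width": finger opening in m.
Only numpy, scipy, OpenCV 4.12 (cv2) and the standard library are available. Lean on these libraries where they do the work, as an engineer would, in place of code of your own. Each camera call takes 0.05 s, during which the arm holds its last target. There are 200 camera calls.

## Task

Freshly oiled wooden ball knobs are drying in the steel pan. Pick up the stirring paddle, put its blade down to the pan's bottom beside the pan's loop handle, and stir two full rounds anticlockwise as seen from above, between the middle and the wall, keeping the blade's end near the bottom and finishing back at the loop handle, so that the balls get turned over. Then lay the paddle level and centred across both notches of the raised wooden rest and let go, leaving all balls in the pan, the pan where it stands and the other things undisturbed.

Things in the scene. Friction and masses are not known exactly. Their poses are not given: they have to be found in the camera images.
- paddle: Plain wooden stirring paddle, 300 mm long, 70 g, lying flat, blade roughly towards the robot. Origin: mid-length, centre of the underside, where it balances (within 5 mm); x along it to the blade, z up. Handle: square bar 18 x 18 mm, x = -150 to +85 mm. Blade: 30 mm wide (y), 8 mm thick, x = 80 to 150 mm, on the handle's centre line, 9 mm above the underside.
- blade_end (a point): Middle of the blade's far end, 150 mm from the paddle's origin along its x axis, 9 mm above the underside; same axes as the paddle.
- paddle_mid (a point): Middle of the paddle, on its centre line 9 mm above its origin; same axes as the paddle.
- pan: Shallow round steel pan, 0.9 kg, loose on the bench, holding the balls. 40 mm high; outer radius 92 mm at the bottom, 100 mm at the rim; wall 3 mm; inner floor 88 mm in radius, 5 mm above the bench. One wire loop handle (8 mm bar, 60 mm wide) just below the rim, out to 139 mm from the axis, may face any way. Origin: centre of the underside; x points to the loop handle, z up.
- pan_floor (a point): Centre of the pan's inner floor (5 mm above the pan's origin), same axes as the pan. At the start the balls lie singly, with a gap on the loop handle's side about 40 mm from the pan's axis.
- rest: Fixed wooden rest: base 150 (x) x 84 (y) x 12 mm with two upright fins across it at x = -55 and +55 mm, each 12 mm thick, 84 mm wide, 64 mm high; in the middle of each fin's top a notch 36 mm wide, 14 mm deep (bottom 50 mm above the bench). 98 mm are open between the fins. Origin: centre of the underside; x runs from notch to notch, z up.
- notch_mid (a point): Point midway between the two notches at the height of the notch bottoms, 50 mm above the rest's origin; same axes as the rest.
- ball0_center (a point): Centre of one of the seven wooden balls (28 mm diameter, 11 g each, slippery with oil), loose in the pan.
- ball1_center (a point): Centre of one of the seven wooden balls (28 mm diameter, 11 g each, slippery with oil), loose in the pan.
- ball2_center (a point): Centre of one of the seven wooden balls (28 mm diameter, 11 g each, slippery with oil), loose in the pan.
- ball3_center (a point): Centre of one of the seven wooden balls (28 mm diameter, 11 g each, slippery with oil), loose in the pan.
- ball4_center (a point): Centre of one of the seven wooden balls (28 mm diameter, 11 g each, slippery with oil), loose in the pan.
- ball5_center (a point): Centre of one of the seven wooden balls (28 mm diameter, 11 g each, slippery with oil), loose in the pan.
- ball6_center (a point): Centre of one of the seven wooden balls (28 mm diameter, 11 g each, slippery with oil), loose in the pan.
- tape: Bystander: grey tape measure, 62 x 36 x 62 mm high, with a short steel tongue; origin centre of the underside.
- screw_jar: Bystander: glass jar with a steel cap, 52 mm diameter, 65 mm high; origin centre of the underside.
- cork_block: Bystander: cork sanding block, 70 x 42 x 28 mm high; origin centre of the underside.
- offcut: Bystander: wooden offcut, 70 x 45 x 28 mm high; origin centre of the underside.

How it is judged:
On the way, in this order (a step that is already met when the one before it is completed fails the run):
1. round 1: the blade's end, down among the balls, is at the side of the loop handle (x of blade_end in the frame of pan above 0.018 m and y of blade_end in the frame of pan between -0.018 and 0.018 m and z of blade_end in the frame of pan below 0.027 m).
2. round 1: the blade's end, down among the balls, is a quarter round on, anticlockwise (y of blade_end in the frame of pan above 0.018 m and x of blade_end in the frame of pan between -0.018 and 0.018 m and z of blade_end in the frame of pan below 0.027 m).
3. round 1: the blade's end, down among the balls, is opposite the loop handle (x of blade_end in the frame of pan below -0.018 m and y of blade_end in the frame of pan between -0.018 and 0.018 m and z of blade_end in the frame of pan below 0.027 m).
4. round 1: the blade's end, down among the balls, is three quarters round (y of blade_end in the frame of pan below -0.018 m and x of blade_end in the frame of pan between -0.018 and 0.018 m and z of blade_end in the frame of pan below 0.027 m).
5. round 2: the blade's end, down among the balls, is at the side of the loop handle (all of step 1).
6. round 2: the blade's end, down among the balls, is a quarter round on, anticlockwise (all of step 2).
7. round 2: the blade's end, down among the balls, is opposite the loop handle (all of step 3).
8. round 2: the blade's end, down among the balls, is three quarters round (all of step 4).
9. two rounds complete: the blade's end is back at the handle side (all of step 5).
At the end, for the whole second after the job is handed in: Paddle at rest in both notches: its middle within 40 mm along and 14 mm across of the point midway, 4 to 16 mm above the notch bottoms, in line within 0.2 rad (either way round). All balls in the pan, at least one of balls 1-3 and one of 4-6 shifted over 10 mm; the pan flat (x of paddle_mid in the frame of notch_mid between -0.04 and 0.04 m and y of paddle_mid in the frame of notch_mid between -0.014 and 0.014 m and z of paddle_mid in the frame of notch_mid between 0.004 and 0.016 m and angle between the x axis of paddle and the x axis of rest, either way round below 0.2 rad and linear speed of paddle below 0.02 m/s and horizontal distance between each of ball0_center, ball1_center, ball2_center, ball3_center, ball4_center, ball5_center, ball6_center and pan below 0.092 m and z of each of ball0_center, ball1_center, ball2_center, ball3_center, ball4_center, ball5_center, ball6_center in the frame of pan below 0.05 m and distance of any of ball1_center, ball2_center, ball3_center from where it was at the start of the episode above 0.01 m and distance of any of ball4_center, ball5_center, ball6_center from where it was at the start of the episode above 0.01 m and angle between pan's own z axis and vertical below 0.05 rad); the robot touches nothing.
It fails at once if a ball leaves the pan (horizontal distance between any of ball0_center, ball1_center, ball2_center, ball3_center, ball4_center, ball5_center, ball6_center and pan above 0.11 m).
It fails at once if the pan is shifted more than 40 mm or tipped (distance of pan from where it was at the start of the episode above 0.04 m or angle between pan's own z axis and vertical above 0.25 rad).
It fails at once if a bystander is moved more than 20 mm (distance of any of tape, screw_jar, cork_block, offcut from where it was at the start of the episode above 0.02 m).
It also fails if it takes over 70 s, if anything falls off the work surface, if the arm or the gripper's body presses on something with over 40 N, if the wrist force passes 120 N, or if a joint passes its speed limit or range.

## Working session

There is one attempt and no reset: what is moved stays moved. The work goes in short steps, Python scripts to look and compute and a shell command to move; the robot and the scene stay as the last step left them, time stands still between calls to the robot, and variables do not carry over. Pictures are saved under pics/ and viewed, about 8 in all and at most 12, crops included, and the job is handed in when it is done.

```bash
mkdir -p pics; ls
cat > h.py <<'E'
import numpy as np, cv2
from workcell import r, get_image, camera_info, finder
def cloud(name, depth):
    c=camera_info(name); K=np.array(c["intrinsics"]); R=cv2.Rodrigues(np.array(c["rvec"],float))[0]; t=np.array(c["tvec"],float).ravel()
    v,u=np.mgrid[0:depth.shape[0],0:depth.shape[1]]
    n=cv2.undistortPoints(np.stack([u,v],-1).reshape(-1,1,2).astype(np.float64),K,np.array(c["distortion"],float)).reshape(depth.shape+(2,))
    P=np.dstack([n*depth[...,None],depth])
    return (P-t)@R
E
python3 - <<'E'
from h import *
for n in ["top","side"]:
    im,d=get_image(n); cv2.imwrite(f"pics/{n}0.png",im); np.save(f"{n}.npy",d)
    W=cloud(n,d)
    for o in ["paddle","pan","rest","tape","screw_jar","cork_block","offcut"]:
        for f in finder.outline_of(n,o)[:1]:
            m=f["mask"]&(d>0); P=W[m]
            if len(P)<20: continue
            rect=cv2.minAreaRect(P[:,:2].astype(np.float32)*1000)
            v,u=np.nonzero(m)
            print(n,o,round(f["confidence"],2),len(P),P.mean(0).round(3),"med z",np.percentile(P[:,2],[5,50,95]).round(3),"rect mm",np.round(rect[0]),np.round(rect[1]),round(rect[2],1),"px",u.mean().round(),v.mean().round())
print(r.get_obs()["t"],r.get_obs()["eef_rot"])
E
```

```text
pics
top paddle 0.85 1607 [ 0.498 -0.276  0.016] med z [0.008 0.016 0.021] rect mm [ 512. -275.] [295.  30.] 6.6 px 450.0 226.0
top pan 0.97 7082 [0.497 0.284 0.013] med z [0.003 0.007 0.04 ] rect mm [510. 280.] [239. 201.] 29.2 px 176.0 235.0
top rest 0.63 3016 [0.498 0.004 0.021] med z [0.01  0.013 0.064] rect mm [499.   4.] [152.  88.] 7.5 px 312.0 230.0
top tape 0.56 737 [0.711 0.135 0.048] med z [0.004 0.059 0.065] rect mm [721. 142.] [100.  43.] 14.8 px 244.0 126.0
top screw_jar 0.6 659 [ 0.69  -0.13   0.052] med z [0.003 0.064 0.068] rect mm [ 704. -134.] [54. 70.] 69.6 px 375.0 131.0
top cork_block 0.67 826 [0.382 0.13  0.026] med z [0.006 0.028 0.031] rect mm [381. 134.] [74. 48.] 7.9 px 250.0 289.0
top offcut 0.67 613 [ 0.689 -0.129  0.055] med z [0.019 0.064 0.068] rect mm [ 693. -131.] [47. 49.] 34.0 px 375.0 131.0
side paddle 0.93 691 [ 0.562 -0.265  0.013] med z [0.    0.014 0.019] rect mm [ 423. -146.] [140. 575.] 49.4 px 384.0 175.0
side pan 0.96 7892 [0.502 0.27  0.014] med z [0.003 0.006 0.039] rect mm [506. 275.] [256. 226.] 81.1 px 216.0 309.0
side rest 0.95 2945 [0.49  0.008 0.025] med z [0.005 0.013 0.063] rect mm [506. -27.] [164. 147.] 6.3 px 326.0 237.0
side tape 0.63 919 [0.709 0.141 0.036] med z [0.002 0.039 0.062] rect mm [750. 118.] [ 66. 155.] 61.5 px 207.0 214.0
side screw_jar 0.74 643 [ 0.685 -0.123  0.04 ] med z [0.005 0.04  0.065] rect mm [ 718. -154.] [ 51. 124.] 47.1 px 305.0 169.0
side cork_block 0.96 1137 [0.375 0.134 0.022] med z [0.005 0.026 0.029] rect mm [380. 119.] [71. 65.] 5.9 px 323.0 302.0
side offcut 0.57 647 [ 0.383 -0.125  0.023] med z [0.001 0.023 0.029] rect mm [339. -48.] [ 75. 348.] 27.3 px 409.0 232.0
0.8 [4.01205301e-05 9.84306153e-01 1.76469250e-01 7.77828269e-06]
```

View pics/top0.png

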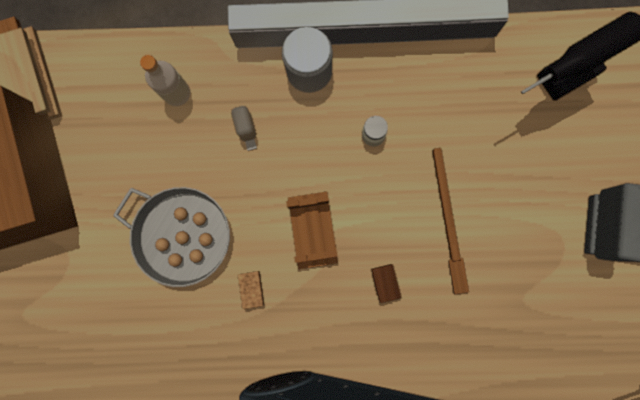

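View pics/side0.png

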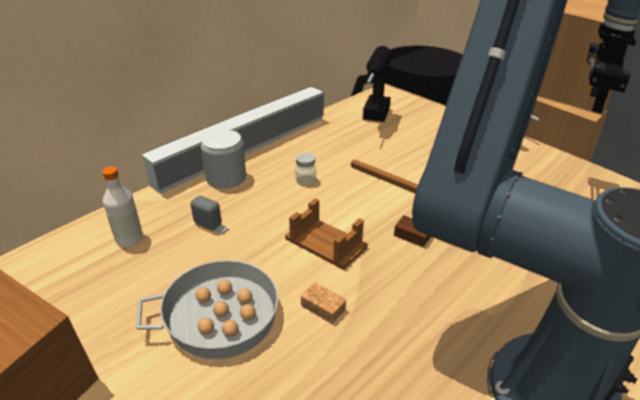

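Top view: pan (181,238) with its loop at (130,207), rest (313,232), paddle from (437,150) to blade (458,290). The side view agrees. The tool stays vertical, so I'll have to tilt the paddle inside the grip, using the fixed rest. First I'll refine the poses.

Run:
```python
from h import *
for n in ["top","side"]:
    im,d=get_image(n); W=cloud(n,d)
    M={o:finder.outline_of(n,o)[0]["mask"] for o in ["paddle","pan","rest"]}
    def rect(P): 
        q=cv2.minAreaRect(P[:,:2].astype(np.float32)*1000); return np.round(q[0],1),np.round(q[1],1),round(q[2],1)
    P=W[M["paddle"]&(d>0)]; P=P[(P[:,2]>.008)&(P[:,2]<.03)]
    c=P[:,:2].mean(0);e=np.linalg.svd(P[:,:2]-c,full_matrices=False)[2][0]; s=(P[:,:2]-c)@e
    print(n,"paddle",rect(P),"pca",np.degrees(np.arctan(e[1]/e[0])).round(2),"ends",np.r_[c+e*np.percentile(s,.5),c+e*np.percentile(s,99.5)].round(4))
    P=W[M["rest"]&(d>0)]; P=P[(P[:,2]>.055)&(P[:,2]<.075)]
    if n=="top":
        for k in (P[:,0]>.5,P[:,0]<.5): print("fin",rect(P[k]),P[k].mean(0).round(4))
    P=W[M["rest"]&(d>0)]; P=P[(P[:,2]>.009)&(P[:,2]<.016)]; print("base",rect(P))
    P=W[M["pan"]&(d>0)]; Q=P[(P[:,2]>.036)&(P[:,2]<.046)]
    c=np.array([.5,.28])
    Q=Q[np.linalg.norm(Q[:,:2]-c,axis=1)<.112]
    A=np.c_[2*Q[:,:2],np.ones(len(Q))]; x=np.linalg.lstsq(A,(Q[:,:2]**2).sum(1),rcond=None)[0]
    print("pan",x[:2].round(4),"R",np.sqrt(x[2]+x[:2]@x[:2]).round(4),len(Q))
    L=W[(d>0)&(np.linalg.norm(W[...,:2]-x[:2],axis=2)>.11)&(np.linalg.norm(W[...,:2]-x[:2],axis=2)<.145)&(W[...,2]>.018)&(W[...,2]<.06)]
    v=L[:,:2].mean(0)-x[:2]; print("loop",len(L),np.degrees(np.arctan2(v[1],v[0])).round(1),np.linalg.norm(v).round(3))
    for i in range(7):
        f=finder.find_in(n,f"ball{i}_center")
        if i==0: print([ (np.array(g["position"]).round(3).tolist(),round(g["confidence"],2)) for g in f][:9])
    if n=="top":
        for u,v in [(307,50),(370,12),(430,15),(430,40),(150,60)]: print((u,v),W[v,u].round(3))
```

```text
top paddle (array([ 511.7, -278.4]), array([298.6,  31.1]), 5.2) pca 6.54 ends [ 0.6568 -0.2582  0.3644 -0.2917]
fin (array([553.2,  10.1]), array([12.6, 83.1]), 6.8) [0.5527 0.0101 0.064 ]
fin (array([444. ,  -2.9]), array([11.9, 83.4]), 6.9) [ 0.4439 -0.0028  0.0642]
base (array([498.8,   4. ]), array([150. ,  83.9]), 6.9)
pan [0.4952 0.2717] R 0.0984 697
loop 224 57.8 0.121
[([0.49, 0.272, 0.026], 0.48)]
(307, 50) [ 0.839 -0.001  0.11 ]
(370, 12) [ 0.92  -0.126  0.091]
(430, 15) [ 0.908 -0.243  0.09 ]
(430, 40) [ 0.898 -0.26   0.   ]
(150, 60) [0.804 0.28  0.17 ]
side paddle (array([ 563.7, -269.8]), array([184.5,  22.6]), 6.4) pca 5.83 ends [ 0.6529 -0.2578  0.4741 -0.2761]
base (array([496.7,   1.6]), array([152.7,  86.9]), 7.1)
pan [0.4935 0.2715] R 0.0986 669
loop 277 58.7 0.12
[([0.56, -0.263, 0.013], 0.5), ([0.485, 0.275, 0.026], 0.45)]
```

```bash
python3 -m jog '[[[0.81,0.785,-0.375],-0.12,-1],[[0.81,0.785,-0.375],-0.12,-1],[[0.81,0.785,-0.375],-0.12,-1],[[0.81,0.785,-0.375],-0.12,-1],[[0.81,0.785,-0.375],-0.12,-1]]'
python3 -m jog '[[[0.81,0.785,-0.375],-0.12,-1],[[0.81,0.785,-0.375],-0.12,-1],[[0.81,0.785,-0.375],-0.12,-1],[[0.81,0.785,-0.375],-0.12,-1],[[0.81,0.785,-0.375],-0.12,-1]]'
python3 -m jog '[[[0.81,0.785,-0.375],-0.12,-1],[[0.81,0.785,-0.375],-0.12,-1],[[0.81,0.785,-0.375],-0.12,-1],[[0.81,0.785,-0.375],-0.12,-1],[[0.81,0.785,-0.375],-0.12,-1]]'
python3 -m jog '[[[0.81,0.785,-0.375],-0.12,-1],[[0.81,0.785,-0.375],-0.12,-1],[[0.81,0.785,-0.375],-0.12,-1],[[0.81,0.785,-0.375],-0.12,-1],[[0.81,0.785,-0.375],-0.12,-1]]'
python3 - <<'E'
from h import *
o=r.get_obs(); print(o["position"],o["eef_rot"])
im,d=get_image("wrist"); cv2.imwrite("pics/w1.png",im); W=cloud("wrist",d)
m=(d>0)&(W[...,2]>.009)&(W[...,2]<.022)&(np.abs(W[...,1]+.275)<.05)&(np.abs(W[...,0]-.51)<.2)
P=W[m]; P=P[P[:,2]>.014]; c=P[:,:2].mean(0); e=np.linalg.svd(P[:,:2]-c,full_matrices=False)[2][0]
print(c,np.degrees(np.arctan(e[1]/e[0])),P.min(0),P.max(0),np.median(P[:,2]),len(P))
E
```

```text
t: 2.4
position: [0.2988, -0.507, 0.1849]
eef_rot: [0.0, 0.989, 0.147, 0.0]
wrist_force: [0.5, 0.8, -0.0]
gripper_width: 0.0871
t: 2.9
position: [0.3798, -0.4285, 0.1474]
eef_rot: [0.0, 0.993, 0.117, 0.0]
wrist_force: [-0.2, -0.0, 0.3]
gripper_width: 0.0867
t: 3.4
position: [0.461, -0.35, 0.1099]
eef_rot: [0.0, 0.996, 0.087, 0.0]
wrist_force: [-0.1, -0.0, -0.5]
gripper_width: 0.0869
t: 3.9
position: [0.542, -0.2715, 0.0723]
eef_rot: [0.0, 0.998, 0.057, 0.0]
wrist_force: [-0.3, 0.1, 0.0]
gripper_width: 0.087
[ 0.54199579 -0.27152029  0.07230356] [1.37966146e-04 9.98366433e-01 5.71351511e-02 1.44452027e-04]
[ 0.57835699 -0.26738247] 6.571132343940554 [ 0.45192749 -0.2900505   0.01400225] [ 0.66205805 -0.24962621  0.01870828] 0.016192651681250433 6543
```

View pics/w1.png

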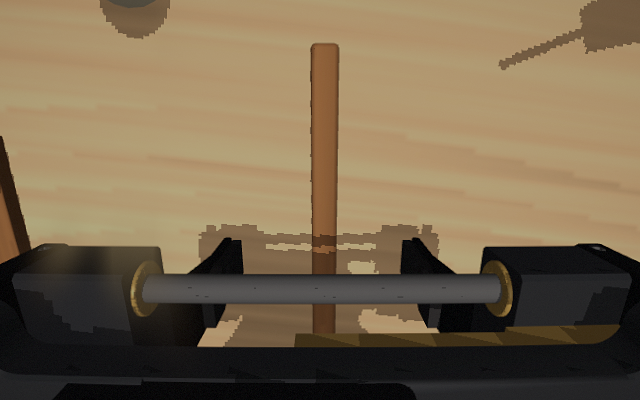

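The paddle lies centred between the fingers in line with the tool, its handle end at (325,45). Going down and gripping.

```bash
python3 -m jog '[[[0,0,-0.85],0,-1],[[0,0,-0.85],0,-1],[[0,0,-0.85],0,-1],[[0,0,-0.85],0,-1],[[0,0,0],0,-1]]'
python3 -m jog '[[[0,0,0],0,1],[[0,0,0],0,1],[[0,0,0],0,1],[[0,0,0],0,1],[[0,0,0],0,1]]'
python3 -m jog '[[[0,0,0],0,1],[[0,0,0],0,1],[[0,0,0.5],0,1],[[0,0,1],0,1],[[0,0,1],0,1]]'
python3 -m jog '[[[0,0,1],0,1],[[0,0,1],0,1],[[0,0,1],0,1],[[0,0,0],0,1],[[0,0,0],0,1]]'
python3 - <<'E'
from h import *
im,d=get_image("wrist"); W=cloud("wrist",d)
im,d2=get_image("top"); cv2.imwrite("pics/t2.png",im); W2=cloud("top",d2)
o=finder.outline_of("top","paddle")[0]["mask"]&(d2>0)
P=W2[o]; P=P[P[:,2]>.03]; i=np.argsort(P[:,0])
print("top: low-x end",P[i[:40]].mean(0).round(4),"high-x end",P[i[-40:]].mean(0).round(4))
m=(d>0)&(np.abs(W[...,1]+.265)<.04)&(W[...,0]>.58)&(W[...,0]<.68)&(W[...,2]>.04)
P=W[m]; print("wrist slope",np.polyfit(P[:,0],P[:,2],1) if len(P) else None,len(P),P[:,0].max() if len(P) else 0)
E
```

```text
t: 4.45
position: [0.5397, -0.2712, 0.0025]
eef_rot: [-0.001, 0.998, 0.057, -0.002]
wrist_force: [0.2, 0.5, -0.3]
gripper_width: 0.0873
t: 4.95
position: [0.5414, -0.2722, 0.0051]
eef_rot: [0.0, 0.998, 0.057, 0.0]
wrist_force: [0.3, 1.0, -0.5]
gripper_width: 0.0551
t: 5.45
position: [0.5409, -0.2719, 0.0553]
eef_rot: [-0.0, 0.998, 0.057, -0.0]
wrist_force: [-0.1, 0.8, 0.4]
gripper_width: 0.0147
t: 5.95
position: [0.5412, -0.2721, 0.115]
eef_rot: [0.0, 0.998, 0.057, 0.0]
wrist_force: [0.9, -0.1, -0.5]
gripper_width: 0.0002
top: low-x end [ 0.5688 -0.222   0.1996] high-x end [ 0.5688 -0.222   0.1996]
wrist slope [-0.863486   0.7019173] 3122 0.5830746282287707
```

The fingers close slowly (about 0.08 m/s), so I lifted before they had gripped. I'll reopen and check the paddle.

```bash
python3 -m jog '[[[0,0,0],0,-1],[[0,0,0],0,-1],[[0,0,0],0,-1],[[0,0,0],0,-1],[[0,0,0],0,-1]]'
python3 -m jog '[[[0,0,0],0,-0.3],[[0,0,0],0,-0.3],[[0,0,0],0,-0.3],[[0,0,0],0,-0.3],[[0,0,0],0,-0.3]]'
python3 - <<'E'
from h import *
im,d=get_image("wrist"); cv2.imwrite("pics/w2.png",im); W=cloud("wrist",d)
P=W[(d>0)&(W[...,2]>.014)&(W[...,2]<.022)&(np.abs(W[...,1]+.275)<.05)&(np.abs(W[...,0]-.51)<.2)]; c=P[:,:2].mean(0); e=np.linalg.svd(P[:,:2]-c,full_matrices=False)[2][0]
print(c,np.degrees(np.arctan(e[1]/e[0])),P.min(0),P.max(0),np.median(P[:,2]),len(P))
E
```

```text
t: 6.6
position: [0.5411, -0.2721, 0.1144]
eef_rot: [-0.0, 0.998, 0.057, -0.0]
wrist_force: [0.4, -0.4, -0.4]
gripper_width: 0.0323
t: 7.1
position: [0.5412, -0.2721, 0.1146]
eef_rot: [0.0, 0.998, 0.057, 0.0]
wrist_force: [0.4, -0.3, 0.6]
gripper_width: 0.0562
[ 0.56743418 -0.27145714] 6.521013619360732 [ 0.41836229 -0.29743737  0.01402347] [ 0.66000504 -0.2526634   0.0198922 ] 0.017226921067372836 5238
```

```bash
python3 -m jog '[[[0,-0.03,-0.92],0,-0.3],[[0,-0.03,-0.92],0,-0.3],[[0,-0.03,-0.92],0,-0.3],[[0,0,-0.92],0,-0.3],[[0,0,-0.92],0,-0.3]]'
python3 -m jog '[[[0,0,-0.92],0,-0.3],[[0,0,0],0,1],[[0,0,0],0,1],[[0,0,0],0,1],[[0,0,0],0,1]]'
python3 -m jog '[[[0,0,0],0,1],[[0,0,0],0,1],[[0,0,0],0,1],[[0,0,0],0,1],[[0,0,0],0,1]]'
python3 -m jog '[[[0,0,0.5],0,1],[[0,0,1],0,1],[[0,0,1],0,1],[[0,0,1],0,1],[[0,0,1],0,1]]'
python3 - <<'E'
from h import *
im,d=get_image("wrist"); W=cloud("wrist",d)
im2,d2=get_image("top"); W2=cloud("top",d2)
o=finder.outline_of("top","paddle")[0]["mask"]&(d2>0)
P=W2[o]; P=P[P[:,2]>.02]; i=np.argsort(P[:,0])
print("top: low-x end",P[i[:30]].mean(0).round(4),"high-x end",P[i[-30:]].mean(0).round(4))
cv2.imwrite("pics/c2.png",np.vstack([im,im2]))
E
```

```text
t: 7.65
position: [0.5413, -0.274, 0.0219]
eef_rot: [0.0, 0.998, 0.057, 0.0]
wrist_force: [-0.1, -0.1, -0.1]
gripper_width: 0.0569
t: 8.15
position: [0.5419, -0.2743, 0.0053]
eef_rot: [0.001, 0.998, 0.057, 0.001]
wrist_force: [-0.2, -0.0, 0.5]
gripper_width: 0.0323
t: 8.65
position: [0.5414, -0.274, 0.0048]
eef_rot: [0.0, 0.998, 0.057, 0.0]
wrist_force: [-1.0, 0.6, 5.3]
gripper_width: 0.0179
t: 9.15
position: [0.5408, -0.2736, 0.0949]
eef_rot: [-0.0, 0.998, 0.057, -0.0]
wrist_force: [0.7, 0.3, -1.0]
gripper_width: 0.0178
top: low-x end [0.3966 0.265  0.0402] high-x end [0.5903 0.29   0.0412]
```

View pics/c2.png

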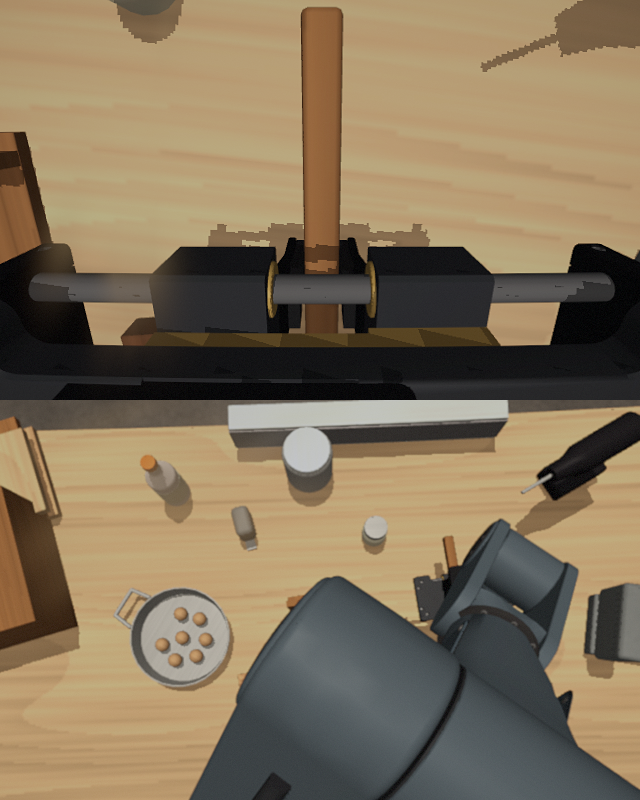

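Paddle held (opening 17.8 mm), tail visible at wrist pixels (322,10)-(322,240). Next, a measure of tilt from the tail seen by the wrist camera.

```bash
cat >> h.py <<'E'
def tilt(save=None):
    o=r.get_obs(); p=np.array(o["position"]); q=np.array(o["eef_rot"]); a=2*np.arctan2(q[2],q[1]); e=np.array([np.cos(a),np.sin(a)]); nn=np.array([-e[1],e[0]])
    im,d=get_image("wrist"); W=cloud("wrist",d)
    if save: cv2.imwrite(save,im)
    v,u=np.mgrid[0:400,0:640]
    s=(W[...,:2]-p[:2])@e; l=(W[...,:2]-p[:2])@nn
    m=(d>0)&(v<240)&(u>270)&(u<375)&(np.abs(l)<.014)&(s>.025)&(s<.135)&(W[...,2]>p[2]-.03)
    hsv=cv2.cvtColor(im,cv2.COLOR_BGR2HSV)
    S=s[m];Z=W[...,2][m]
    for _ in range(4):
        c=np.polyfit(S,Z,1); res=np.abs(Z-np.polyval(c,S)); k=res<max(.003,1.5*np.median(res)); S,Z=S[k],Z[k]
    th=np.arctan(c[0]); z0=c[1]-.009/np.cos(th)   # centreline height above TCP column
    end=S.max()
    print("tcp",p.round(4),"yaw",np.degrees(a).round(1),"tilt deg",np.degrees(th).round(1),"centre z at tcp-pinch",(z0-p[2]).round(4),"tail s",end.round(4),"n",len(S),"F",np.round(o["wrist_force"],1),"t",o["t"])
    # tail end top corner at s=end; origin/blade tip along centreline
    L=300; s_tail=end+.009*np.sin(th)
    tip_s=s_tail-.3*np.cos(th); print("grip x_p",(s_tail/np.cos(th)-.15).round(4),"tip s",tip_s.round(4),"tip world",np.r_[p[:2]+e*tip_s,z0+np.tan(th)*tip_s].round(4))
    return th
E
python3 -c "
from h import *
tilt()"
```

```text
tcp [ 0.5419 -0.2744  0.0954] yaw 6.6 tilt deg -0.1 centre z at tcp-pinch 0.0023 tail s 0.1185 n 8327 F [-0.6  0.6 -0.6] t 9.3
grip x_p -0.0315 tip s -0.1815 tip world [ 0.3616 -0.2952  0.0979]
```

No droop: the grip holds it level. Next: rest the tail on the near fin's horn and press down to tilt the blade downward.

```bash
python3 -m jog '[[[-0.1,0.5,0.4],0,1],[[-0.455,0.99,0.4],0,1],[[-0.455,0.99,0.2],0,1],[[-0.455,0.99,0],0,1],[[-0.455,0.99,0],0,1]]'
python3 -m jog '[[[-0.455,0.99,0],0,1],[[-0.455,0.99,0],0,1],[[-0.455,0.99,0],0,1],[[-0.455,0.99,0],0,1],[[-0.455,0.99,0],0,1]]'
python3 -m jog '[[[-0.455,0.99,0],0,1],[[-0.455,0.99,0],0,1],[[-0.455,0.99,0],0,1],[[-0.455,0.99,0],0,1],[[-0.455,0.99,0],0,1]]'
python3 -m jog '[[[-0.35,0.5,0],0,1],[[0,0,0],0,1],[[0,0,-0.7],0,1],[[0,0,-0.7],0,1],[[0,0,-0.65],0,1]]'
python3 -c "
from h import *
tilt()"
```

```text
t: 9.85
position: [0.5014, -0.1828, 0.1136]
eef_rot: [-0.001, 0.998, 0.057, -0.001]
wrist_force: [0.1, 0.5, -0.1]
gripper_width: 0.0179
t: 10.35
position: [0.4557, -0.0839, 0.1136]
eef_rot: [-0.001, 0.998, 0.057, -0.001]
wrist_force: [0.4, 0.0, -0.8]
gripper_width: 0.0176
t: 10.85
position: [0.4102, 0.0148, 0.1137]
eef_rot: [-0.0, 0.998, 0.057, -0.001]
wrist_force: [0.5, 0.9, -0.1]
gripper_width: 0.0178
t: 11.35
position: [0.4058, 0.0226, 0.0727]
eef_rot: [0.0, 0.998, 0.057, 0.001]
wrist_force: [-1.0, -0.4, -0.8]
gripper_width: 0.0178
tcp [0.4058 0.0226 0.0727] yaw 6.6 tilt deg -0.2 centre z at tcp-pinch 0.002 tail s 0.1181 n 8319 F [-1.  -0.4 -0.8] t 11.35
grip x_p -0.0319 tip s -0.1819 tip world [0.2251 0.0018 0.0752]
```

```bash
python3 -m jog '[[[0,0,-0.15],0,1],[[0,0,-0.15],0,1],[[0,0,-0.15],0,1],[[0,0,0],0,1],[[0,0,0],0,1]]'
python3 -c "
from h import *
tilt()"
python3 -m jog '[[[0,0,-0.1],0,1],[[0,0,-0.1],0,1],[[0,0,-0.1],0,1],[[0,0,0],0,1],[[0,0,0],0,1]]'
python3 -c "
from h import *
tilt()"
```

```text
t: 11.9
position: [0.4044, 0.0229, 0.0648]
eef_rot: [0.0, 0.998, 0.057, -0.0]
wrist_force: [-2.8, -2.2, 3.9]
gripper_width: 0.018
tcp [0.4044 0.0229 0.0648] yaw 6.6 tilt deg 6.5 centre z at tcp-pinch 0.0039 tail s 0.1174 n 9348 F [-2.8 -2.2  3.9] t 11.9
grip x_p -0.0308 tip s -0.1796 tip world [0.226  0.0023 0.0483]
t: 12.45
position: [0.4041, 0.023, 0.0586]
eef_rot: [0.0, 0.998, 0.057, -0.0]
wrist_force: [-3.8, -3.4, 6.8]
gripper_width: 0.0177
tcp [0.4041 0.023  0.0586] yaw 6.6 tilt deg 16.3 centre z at tcp-pinch 0.0048 tail s 0.1113 n 10595 F [-3.8 -3.4  6.8] t 12.45
grip x_p -0.0314 tip s -0.1741 tip world [0.2312 0.003  0.0125]
```

```bash
python3 -m jog '[[[0,0,0.6],0,1],[[0,0,1],0,1],[[0,0,1],0,1],[[0.2,0,1],0,1],[[0.6,-0.025,1],0,1]]'
python3 -m jog '[[[1,-0.025,0],0,1],[[1,-0.025,0],0,1],[[1,-0.025,0],0,1],[[1,-0.025,0],0,1],[[1,-0.025,0],0,1]]'
python3 -m jog '[[[1,-0.025,0],0,1],[[1,-0.025,0],0,1],[[1,-0.025,0],0,1],[[1,-0.025,0],0,1],[[1,0,0],0,1]]'
python3 -m jog '[[[0.8,0,0],0,1],[[0,0,-0.8],0,1],[[0,0,-0.8],0,1],[[0,0,-0.8],0,1],[[0,0,-0.8],0,1]]'
python3 -c "
from h import *
tilt()"
```

```text
t: 13.0
position: [0.4198, 0.0233, 0.151]
eef_rot: [-0.0, 0.998, 0.057, -0.001]
wrist_force: [-0.4, -0.5, -1.9]
gripper_width: 0.0177
t: 13.5
position: [0.5219, 0.0205, 0.1502]
eef_rot: [-0.0, 0.998, 0.057, 0.001]
wrist_force: [0.9, -0.3, -0.4]
gripper_width: 0.0179
t: 14.0
position: [0.6218, 0.0185, 0.15]
eef_rot: [-0.0, 0.998, 0.057, 0.0]
wrist_force: [-0.4, 0.9, -1.8]
gripper_width: 0.0178
t: 14.5
position: [0.637, 0.0185, 0.0854]
eef_rot: [-0.0, 0.998, 0.057, 0.0]
wrist_force: [-0.1, 0.2, -0.6]
gripper_width: 0.0176
tcp [0.637  0.0185 0.0854] yaw 6.6 tilt deg 15.6 centre z at tcp-pinch 0.0025 tail s 0.1099 n 10408 F [-0.1  0.2 -0.6] t 14.5
grip x_p -0.0333 tip s -0.1765 tip world [ 0.4616 -0.0017  0.0384]
```

```bash
python3 -m jog '[[[-0.28,-0.03,0],0,1],[[-0.28,-0.03,0],0,1],[[-0.12,-0.01,0.3],0,1],[[-0.12,-0.01,0.3],0,1],[[-0.12,-0.01,0.3],0,1]]'
python3 -m jog '[[[-0.12,-0.01,0.3],0,1],[[-0.12,-0.01,0.29],0,1],[[-0.12,-0.01,0.29],0,1],[[-0.12,-0.02,0.29],0,1],[[0,0,0],0,1]]'
python3 -c "
from h import *
tilt()"
```

```text
t: 15.05
position: [0.6187, 0.0165, 0.1057]
eef_rot: [0.0, 0.998, 0.057, 0.001]
wrist_force: [0.6, 0.0, -1.7]
gripper_width: 0.0179
t: 15.55
position: [0.6089, 0.0155, 0.1285]
eef_rot: [0.0, 0.998, 0.057, 0.001]
wrist_force: [0.0, -0.2, -0.5]
gripper_width: 0.0173
tcp [0.6089 0.0155 0.1285] yaw 6.6 tilt deg 15.9 centre z at tcp-pinch 0.0043 tail s 0.1116 n 10529 F [ 0.  -0.2 -0.5] t 15.55
grip x_p -0.0313 tip s -0.1744 tip world [ 0.4357 -0.0045  0.083 ]
```

```bash
python3 -m jog '[[[0.9,0.1,0],0,1],[[0.6,0.07,-0.4],0,1],[[0,0,-0.9],0,1],[[0,0,-0.85],0,1],[[0,0,0],0,1]]'
python3 -m jog '[[[-0.3,-0.03,0],0,1],[[-0.3,-0.03,0],0,1],[[-0.2,-0.02,0],0,1],[[-0.1,-0.01,0],0,1],[[0,0,0],0,1]]'
python3 -c "
from h import *
tilt()"
```

```text
t: 16.1
position: [0.6366, 0.0193, 0.0811]
eef_rot: [-0.001, 0.998, 0.057, -0.003]
wrist_force: [-0.6, -0.7, -0.7]
gripper_width: 0.0176
t: 16.6
position: [0.6226, 0.017, 0.086]
eef_rot: [0.0, 0.998, 0.057, 0.003]
wrist_force: [4.3, 1.7, -0.4]
gripper_width: 0.0179
tcp [0.6226 0.017  0.086 ] yaw 6.5 tilt deg 16.2 centre z at tcp-pinch 0.0046 tail s 0.1113 n 10527 F [ 4.3  1.7 -0.4] t 16.6
grip x_p -0.0315 tip s -0.1743 tip world [ 0.4495 -0.0029  0.04  ]
```

```bash
python3 -m jog '[[[-0.14,-0.015,0.28],0,1],[[-0.14,-0.015,0.29],0,1],[[-0.14,-0.015,0.29],0,1],[[-0.14,-0.015,0.29],0,1],[[0,0,0],0,1]]'
python3 -c "
from h import *
tilt()"
```

```text
t: 17.15
position: [0.6132, 0.0158, 0.1096]
eef_rot: [0.0, 0.998, 0.057, 0.005]
wrist_force: [6.3, 1.1, 0.3]
gripper_width: 0.0176
tcp [0.6132 0.0158 0.1096] yaw 6.5 tilt deg 24.0 centre z at tcp-pinch 0.0038 tail s 0.1067 n 11579 F [6.3 1.1 0.3] t 17.15
grip x_p -0.0292 tip s -0.1637 tip world [ 0.4506 -0.0028  0.0404]
```

```bash
python3 -m jog '[[[-0.15,-0.016,0.28],0,1],[[-0.15,-0.016,0.28],0,1],[[-0.17,-0.018,0.27],0,1],[[-0.17,-0.018,0.27],0,1],[[-0.19,-0.02,0.26],0,1]]'
python3 -m jog '[[[-0.19,-0.02,0.26],0,1],[[-0.21,-0.022,0.25],0,1],[[-0.1,-0.01,0],0,1],[[0,0,0],0,1],[[0,0,0],0,1]]'
python3 -c "
from h import *
tilt('pics/w3.png')"
```

```text
t: 17.7
position: [0.597, 0.014, 0.1365]
eef_rot: [0.0, 0.998, 0.057, 0.005]
wrist_force: [7.0, 1.7, 1.2]
gripper_width: 0.0176
t: 18.2
position: [0.5884, 0.0129, 0.1475]
eef_rot: [0.001, 0.998, 0.057, 0.006]
wrist_force: [8.4, 1.8, 4.6]
gripper_width: 0.0176
tcp [0.5884 0.0129 0.1475] yaw 6.5 tilt deg 37.5 centre z at tcp-pinch 0.003 tail s 0.0946 n 11390 F [8.4 1.8 4.6] t 18.2
grip x_p -0.0239 tip s -0.138 tip world [ 0.4513 -0.0027  0.0447]
```

37.5° tilt, more than enough to clear the rim. Lifting out and moving above the gap by the loop handle.

```bash
python3 -m jog '[[[0.4,0.05,0.2],0,1],[[0,0,0.9],0,1],[[0,0,1],0,1],[[0,0,1],0,1],[[0,0.3,0.9],0,1]]'
python3 -m jog '[[[0.18,0.95,0],0,1],[[0.18,0.95,0],0,1],[[0.18,0.95,0],0,1],[[0.18,0.95,0],0,1],[[0.18,0.95,0],0,1]]'
python3 -m jog '[[[0.18,0.95,0],0,1],[[0.18,0.95,0],0,1],[[0.18,0.95,0],0,1],[[0.18,0.95,0],0,1],[[0.18,0.95,0],0,1]]'
python3 -m jog '[[[0.18,0.95,0],0,1],[[0.18,0.95,0],0,1],[[0.18,0.95,0],0,1],[[0.18,0.95,0],0,1],[[0.18,0.95,0],0,1]]'
python3 -m jog '[[[0.1,0.7,0],0,1],[[0,0,-0.4],0,1],[[0,0,-0.6],0,1],[[0,0,-0.6],0,1],[[0,0,0],0,1]]'
python3 - <<'E'
from h import *
tilt()
ims=[]
for n in ["top","side"]:
    im,d=get_image(n); ims.append(im[150:400,:340] if n=="top" else im[150:400,60:400]); W=cloud(n,d)
    for k in ["blade_end","paddle","pan_floor"]:
        print(n,k,[(np.round(f["position"],3).tolist(),round(f["confidence"],2)) for f in finder.find_in(n,k)[:2]])
cv2.imwrite("pics/s4.png",cv2.resize(np.hstack(ims),None,fx=1.17,fy=1.17))
E
```

```text
t: 18.75
position: [0.589, 0.0197, 0.2248]
eef_rot: [0.0, 0.998, 0.057, -0.003]
wrist_force: [1.1, 0.1, -1.5]
gripper_width: 0.0178
t: 19.25
position: [0.6068, 0.1156, 0.2238]
eef_rot: [0.0, 0.998, 0.058, -0.003]
wrist_force: [0.6, -0.0, -0.5]
gripper_width: 0.0176
t: 19.75
position: [0.6265, 0.2113, 0.2245]
eef_rot: [0.0, 0.998, 0.057, -0.001]
wrist_force: [0.8, 0.8, -1.5]
gripper_width: 0.0179
t: 20.25
position: [0.6451, 0.3068, 0.2249]
eef_rot: [0.0, 0.998, 0.057, -0.0]
wrist_force: [1.0, 0.4, -1.1]
gripper_width: 0.018
t: 20.75
position: [0.645, 0.3175, 0.1894]
eef_rot: [0.001, 0.998, 0.057, -0.003]
wrist_force: [-0.3, 0.0, -1.3]
gripper_width: 0.018
tcp [0.645  0.3175 0.1894] yaw 6.5 tilt deg 36.1 centre z at tcp-pinch 0.0036 tail s 0.0974 n 11688 F [-0.3  0.  -1.3] t 20.75
grip x_p -0.0229 tip s -0.1397 tip world [0.5061 0.3016 0.0912]
top blade_end [([0.585, 0.314, 0.163], 0.56)]
top paddle [([0.587, 0.311, 0.162], 0.89)]
top pan_floor [([0.493, 0.276, 0.002], 0.74)]
side blade_end [([0.561, 0.317, 0.141], 0.97)]
side paddle [([0.563, 0.311, 0.142], 0.57), ([0.704, 0.149, 0.04], 0.23)]
side pan_floor [([0.485, 0.272, 0.027], 0.71), ([0.509, 0.275, 0.005], 0.7)]
```

View pics/s4.png

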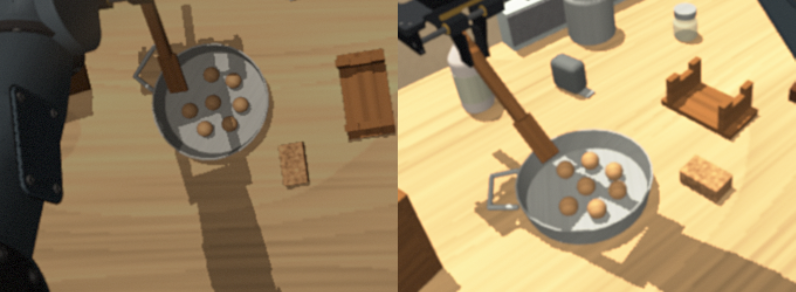

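The paddle tip hangs over the gap beside the loop, at (177,88) in the top crop and (543,157) in the side crop; rest and bystanders are in place. Next I'll measure the tip from the masks.

```bash
cat >> h.py <<'E'
def tipcam(n):
    im,d=get_image(n); W=cloud(n,d); fs=finder.outline_of(n,"paddle")
    if not fs: return print(n,"none")
    m=cv2.erode(fs[0]["mask"].astype(np.uint8),np.ones((2,2)))>0
    P=W[m&(d>0)]; 
    c=np.median(P,0); P=P[np.abs(P[:,1]-c[1])<.05]
    i=np.argsort(P[:,2]); k=P[i[:max(8,len(P)//40)]]
    q=P[P[:,0]<np.percentile(P[:,0],50)]
    s=np.polyfit(q[:,0],q[:,2],1)
    print(n,"lowest",k.mean(0).round(4),"minx",P[:,0].min().round(4),"slope deg",np.degrees(np.arctan(s[0])).round(1),"n",len(P))
E
python3 - <<'E'
from h import *
tipcam("top"); tipcam("side")
E
```

```text
top lowest [0.5103 0.3029 0.0957] minx 0.5064 slope deg 39.8 n 1377
side lowest [0.5073 0.3046 0.093 ] minx 0.5035 slope deg 38.4 n 1514
```

```bash
python3 -m jog '[[[0.38,0.1,0],0,1],[[0,0,-0.6],0,1],[[0,0,-0.6],0,1],[[0,0,-0.6],0,1],[[0,0,-0.6],0,1]]'
python3 -m jog '[[[0,0,-0.5],0,1],[[0,0,-0.4],0,1],[[0,0,-0.2],0,1],[[0,0,0],0,1],[[0,0,0],0,1]]'
python3 - <<'E'
from h import *
tilt(); tipcam("top"); tipcam("side")
C=np.array([.4945,.2716]); a0=np.radians(58); R=.036; n=40; off=np.array([-.138,-.0155])
p=np.array(r.get_obs()["position"])[:2]+off
print("tip",p,"r.get",p-C)
t=C+R*np.array([np.cos(a0),np.sin(a0)])
print("first",((t-p)/.02).round(2))
A=a0+np.arange(n+1)*2*np.pi/n; X=np.c_[np.cos(A),np.sin(A)]*R
print((np.diff(X,axis=0)/.02).round(2).tolist())
E
```

```text
t: 21.9
position: [0.6538, 0.3209, 0.1429]
eef_rot: [0.0, 0.998, 0.057, -0.001]
wrist_force: [0.3, -0.4, -1.2]
gripper_width: 0.0174
t: 22.4
position: [0.6549, 0.3213, 0.1234]
eef_rot: [-0.0, 0.998, 0.057, 0.0]
wrist_force: [0.2, 0.4, -0.0]
gripper_width: 0.0179
tcp [0.6549 0.3213 0.1234] yaw 6.6 tilt deg 36.4 centre z at tcp-pinch 0.0032 tail s 0.0962 n 11610 F [ 0.2  0.4 -0. ] t 22.4
grip x_p -0.0238 tip s -0.1399 tip world [0.5159 0.3053 0.0234]
top lowest [0.5193 0.3066 0.0272] minx 0.5166 slope deg 39.7 n 1194
side lowest [0.5162 0.3084 0.0236] minx 0.513 slope deg 38.5 n 1258
tip [0.51688373 0.30576782] r.get [0.02238373 0.03416782]
first [-0.17 -0.18]
[[-0.25, 0.13], [-0.27, 0.09], [-0.28, 0.05], [-0.28, 0.0], [-0.28, -0.04], [-0.27, -0.08], [-0.25, -0.13], [-0.23, -0.16], [-0.2, -0.2], [-0.17, -0.23], [-0.13, -0.25], [-0.09, -0.27], [-0.05, -0.28], [-0.0, -0.28], [0.04, -0.28], [0.08, -0.27], [0.13, -0.25], [0.16, -0.23], [0.2, -0.2], [0.23, -0.17], [0.25, -0.13], [0.27, -0.09], [0.28, -0.05], [0.28, -0.0], [0.28, 0.04], [0.27, 0.08], [0.25, 0.13], [0.23, 0.16], [0.2, 0.2], [0.17, 0.23], [0.13, 0.25], [0.09, 0.27], [0.05, 0.28], [0.0, 0.28], [-0.04, 0.28], [-0.08, 0.27], [-0.13, 0.25], [-0.16, 0.23], [-0.2, 0.2], [-0.23, 0.17]]
```

```bash
python3 -m jog '[[[-0.17,-0.18,0],0,1],[[0,0,-0.12],0,1],[[0,0,-0.13],0,1],[[0,0,0],0,1],[[0,0,0],0,1]]'
python3 -m jog '[[[-0.25,0.13,0],0,1],[[-0.27,0.09,0],0,1],[[-0.28,0.05,0],0,1],[[-0.28,0,0],0,1],[[-0.28,-0.04,0],0,1]]'
python3 -m jog '[[[-0.27,-0.08,0],0,1],[[-0.25,-0.13,0],0,1],[[-0.23,-0.16,0],0,1],[[-0.2,-0.2,0],0,1],[[-0.17,-0.23,0],0,1]]'
python3 - <<'E'
from h import *
def rep():
    o=np.array(r.get_obs()["position"]); d=o[:2]+[-.138,-.0155]-np.array([.4945,.2716]); a=np.radians(58)
    print("tip in pan",(d@[np.cos(a),np.sin(a)]).round(4),(d@[-np.sin(a),np.cos(a)]).round(4),o[2]-.102)
rep(); tilt(); tipcam("side")
im,d=get_image("top"); W=cloud("top",d); f=finder.outline_of("top","pan")[0]["mask"]
P=W[f&(d>0)]; Q=P[(P[:,2]>.036)&(P[:,2]<.046)]; Q=Q[np.linalg.norm(Q[:,:2]-[.4945,.2716],axis=1)<.112]
x=np.linalg.lstsq(np.c_[2*Q[:,:2],np.ones(len(Q))],(Q[:,:2]**2).sum(1),rcond=None)[0]; print("pan",x[:2].round(4))
cv2.imwrite("pics/t5.png",cv2.resize(im[170:310,100:260],None,fx=3,fy=3))
E
```

```text
t: 23.15
position: [0.6511, 0.3176, 0.1177]
eef_rot: [0.0, 0.998, 0.057, -0.0]
wrist_force: [-0.0, 0.5, -0.5]
gripper_width: 0.018
t: 23.65
position: [0.6232, 0.3224, 0.1181]
eef_rot: [0.0, 0.998, 0.058, -0.0]
wrist_force: [0.3, -0.6, -1.2]
gripper_width: 0.0176
t: 24.15
position: [0.6012, 0.3057, 0.118]
eef_rot: [0.0, 0.998, 0.057, -0.0]
wrist_force: [-0.4, -0.2, -0.8]
gripper_width: 0.0177
tip in pan -0.0008 0.0364 0.015970919559825034
tcp [0.6012 0.3057 0.118 ] yaw 6.6 tilt deg 36.2 centre z at tcp-pinch 0.0035 tail s 0.0955 n 11479 F [-0.4 -0.2 -0.8] t 24.15
grip x_p -0.0251 tip s -0.1412 tip world [0.461  0.2896 0.018 ]
side lowest [0.4838 0.286  0.0153] minx 0.4516 slope deg 38.7 n 1514
pan [0.4936 0.269 ]
```

View pics/t5.png

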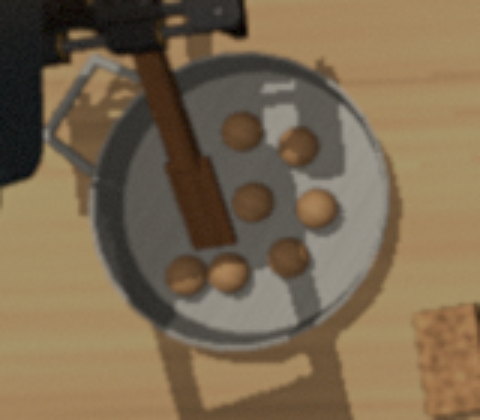

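Blade tip at (215,245) is pushing two balls, and the pan hasn't moved noticeably. I'll finish round 1.

```bash
cat >> h.py <<'E'
def rep(C=(.4945,.2716)):
    p=np.array(r.get_obs()["position"]); d=p[:2]+[-.138,-.0155]-np.array(C); a=np.radians(58)
    print("tip in pan",(d@[np.cos(a),np.sin(a)]).round(4),(d@[-np.sin(a),np.cos(a)]).round(4),(p[2]-.102).round(4))
    im,d=get_image("top"); W=cloud("top",d); f=finder.outline_of("top","pan")[0]["mask"]
    P=W[f&(d>0)]; Q=P[(P[:,2]>.036)&(P[:,2]<.046)]; Q=Q[np.linalg.norm(Q[:,:2]-[.4945,.2716],axis=1)<.112]
    x=np.linalg.lstsq(np.c_[2*Q[:,:2],np.ones(len(Q))],(Q[:,:2]**2).sum(1),rcond=None)[0]; print("pan",x[:2].round(4))
    return im
E
python3 -m jog '[[[-0.13,-0.25,0],0,1],[[-0.09,-0.27,0],0,1],[[-0.05,-0.28,0],0,1],[[0,-0.28,0],0,1],[[0.04,-0.28,0],0,1]]'
python3 -m jog '[[[0.08,-0.27,0],0,1],[[0.13,-0.25,0],0,1],[[0.16,-0.23,0],0,1],[[0.2,-0.2,0],0,1],[[0.23,-0.17,0],0,1]]'
python3 -c "
from h import *
rep();tilt()"
python3 -m jog '[[[0.25,-0.13,0],0,1],[[0.27,-0.09,0],0,1],[[0.28,-0.05,0],0,1],[[0.28,0,0],0,1],[[0.28,0.04,0],0,1]]'
python3 -m jog '[[[0.27,0.08,0],0,1],[[0.25,0.13,0],0,1],[[0.23,0.16,0],0,1],[[0.2,0.2,0],0,1],[[0.17,0.23,0],0,1]]'
python3 -c "
from h import *
cv2.imwrite('pics/t6.png',cv2.resize(rep()[170:310,100:260],None,fx=3,fy=3));tilt()"
```

```text
t: 24.9
position: [0.5967, 0.2784, 0.1181]
eef_rot: [-0.0, 0.998, 0.057, -0.0]
wrist_force: [-0.2, -0.8, 0.5]
gripper_width: 0.0179
t: 25.4
position: [0.6132, 0.2562, 0.118]
eef_rot: [-0.0, 0.998, 0.057, -0.0]
wrist_force: [-0.6, -0.2, 0.9]
gripper_width: 0.0176
tip in pan -0.0364 -0.0 0.016
t: 26.0
position: [0.6408, 0.2519, 0.1179]
eef_rot: [-0.0, 0.998, 0.057, 0.0]
wrist_force: [-0.3, -0.6, 0.9]
gripper_width: 0.018
t: 26.5
position: [0.6629, 0.2684, 0.1179]
eef_rot: [-0.0, 0.998, 0.057, 0.0]
wrist_force: [-0.7, -0.7, 1.3]
gripper_width: 0.018
tip in pan 0.0002 -0.0357 0.0159
pan [0.494  0.2695]
tcp [0.6631 0.2689 0.118 ] yaw 6.6 tilt deg 31.0 centre z at tcp-pinch 0.0031 tail s 0.1021 n 12605 F [-1.2 -0.7  1.3] t 26.6
grip x_p -0.0254 tip s -0.1503 tip world [0.5138 0.2516 0.0306]Traceback (most recent call last):
  File "<string>", line 3, in <module>
    rep();tilt()
    ~~~^^
  File "h.py", line 40, in rep
    im,d=get_image("top"); W=cloud("top",d); f=finder.outline_of("top","pan")[0]["mask"]
                                               ~~~~~~~~~~~~~~~~~~~~~~~~~~~~~~^^^
IndexError: list index out of range
```

View pics/t6.png

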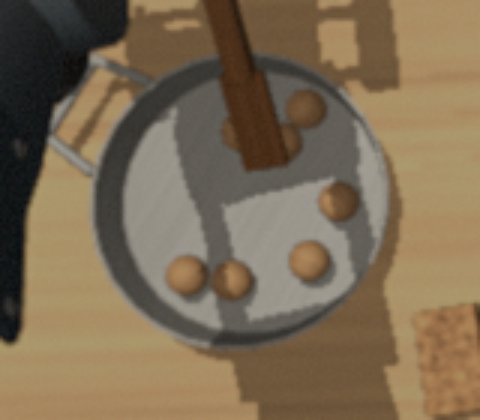

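The tilt dropped to 31°: the blade climbed onto the balls jammed ahead of it, tip at (265,168), so step 4 may not count yet. I'll lift, measure again and come back down on free floor at a smaller radius.

```bash
python3 -m jog '[[[0,0,0.6],0,1],[[0,0,0.6],0,1],[[0,0,0.6],0,1],[[0,0,0],0,1],[[0,0,0],0,1]]'
python3 -c "
from h import *
tilt();tipcam('top');tipcam('side')"
```

```text
t: 27.15
position: [0.663, 0.268, 0.1551]
eef_rot: [-0.0, 0.998, 0.057, 0.001]
wrist_force: [0.1, 0.5, -1.9]
gripper_width: 0.0176
tcp [0.663  0.268  0.1551] yaw 6.6 tilt deg 31.7 centre z at tcp-pinch 0.0024 tail s 0.1012 n 12632 F [ 0.1  0.5 -1.9] t 27.15
grip x_p -0.0255 tip s -0.1493 tip world [0.5146 0.2509 0.0652]
top none
side lowest [0.5242 0.2491 0.0604] minx 0.5104 slope deg 32.8 n 1348
```

```bash
python3 -m jog '[[[-0.85,-0.02,0],0,1],[[-0.85,-0.02,0],0,1],[[0,0,-0.6],0,1],[[0,0,-0.6],0,1],[[0,0,-0.6],0,1]]'
python3 -m jog '[[[0,0,-0.3],0,1],[[0,0,-0.2],0,1],[[0,0,0],0,1],[[0,0,0],0,1],[[0,0,0],0,1]]'
python3 - <<'E'
from h import *
tilt();tipcam('side')
im,d=get_image("top"); cv2.imwrite("pics/t7.png",cv2.resize(im[170:310,100:260],None,fx=3,fy=3))
E
```

```text
t: 27.9
position: [0.6291, 0.2671, 0.1165]
eef_rot: [0.0, 0.998, 0.057, 0.0]
wrist_force: [-0.5, -0.2, 0.1]
gripper_width: 0.0178
t: 28.4
position: [0.6291, 0.2673, 0.1086]
eef_rot: [-0.0, 0.998, 0.057, 0.001]
wrist_force: [0.1, 0.7, -0.1]
gripper_width: 0.0172
tcp [0.6291 0.2673 0.1086] yaw 6.6 tilt deg 31.8 centre z at tcp-pinch 0.003 tail s 0.1016 n 12647 F [ 0.1  0.7 -0.1] t 28.4
grip x_p -0.025 tip s -0.1488 tip world [0.4813 0.2502 0.0195]
side lowest [0.4813 0.2508 0.0172] minx 0.4761 slope deg 33.7 n 1345
```

View pics/t7.png

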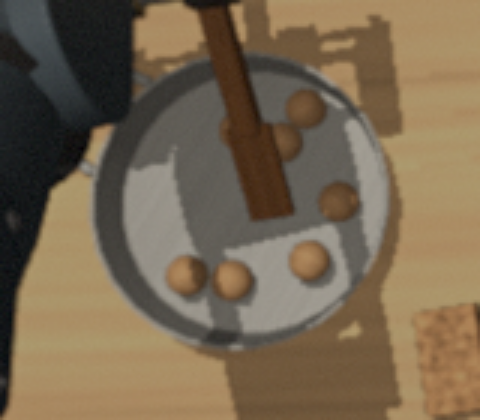

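Tip on free floor opposite the loop at (270,215), about 14 mm high. Pushing on slowly toward three quarters.

```bash
python3 -m jog '[[[0.25,-0.01,0],0,1],[[0.3,0,0],0,1],[[0.3,0,0],0,1],[[0.3,0,0],0,1],[[0.28,0,0],0,1]]'
python3 - <<'E'
from h import *
tilt();tipcam('side')
im,d=get_image("top"); cv2.imwrite("pics/t8.png",cv2.resize(im[170:310,100:260],None,fx=3,fy=3))
E
```

```text
t: 29.1
position: [0.6573, 0.267, 0.108]
eef_rot: [-0.0, 0.998, 0.057, -0.001]
wrist_force: [-1.3, -0.0, 0.7]
gripper_width: 0.0178
tcp [0.6573 0.267  0.108 ] yaw 6.5 tilt deg 30.3 centre z at tcp-pinch 0.0024 tail s 0.1042 n 12668 F [-1.3 -0.   0.7] t 29.1
grip x_p -0.024 tip s -0.1502 tip world [0.5081 0.2499 0.0226]
side lowest [0.5067 0.2514 0.0249] minx 0.5029 slope deg 31.5 n 1280
```

Step 4 position reached (tip at about (-11,-23) mm in the pan frame, 19 mm high). On to the loop side, then the second round's first half.

```bash
python3 -m jog '[[[0.08,0.28,0],0,1],[[0.06,0.28,0],0,1],[[0.04,0.28,-0.05],0,1],[[0,0.28,-0.05],0,1],[[0,0.28,0],0,1]]'
python3 -m jog '[[[-0.02,0.28,0],0,1],[[-0.04,0.28,0],0,1],[[-0.06,0.28,0],0,1],[[0,0,0],0,1],[[0,0,0],0,1]]'
python3 - <<'E'
from h import *
tilt();tipcam('side')
im,d=get_image("top"); cv2.imwrite("pics/t9.png",cv2.resize(np.hstack([cv2.imread("pics/t8.png"),cv2.resize(im[170:310,100:260],None,fx=3,fy=3)]),None,fx=.8,fy=.8))
E
```

```text
t: 29.8
position: [0.6606, 0.2957, 0.1056]
eef_rot: [-0.0, 0.998, 0.058, -0.0]
wrist_force: [-1.3, -0.8, 0.8]
gripper_width: 0.0179
t: 30.3
position: [0.6583, 0.3119, 0.1058]
eef_rot: [0.0, 0.998, 0.058, 0.0]
wrist_force: [-0.8, 0.3, -0.8]
gripper_width: 0.0176
tcp [0.6583 0.3119 0.1058] yaw 6.6 tilt deg 30.4 centre z at tcp-pinch 0.0029 tail s 0.1032 n 12648 F [-0.8  0.3 -0.8] t 30.3
grip x_p -0.025 tip s -0.1509 tip world [0.5084 0.2946 0.0201]
side lowest [0.5104 0.294  0.0163] minx 0.504 slope deg 32.8 n 1401
```

View pics/t9.png

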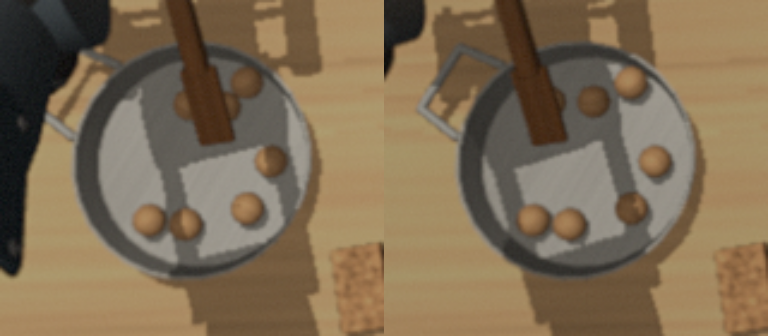

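At the loop side, floor clear to the left and below, so step 5's position is met. Continue with the second round.

```bash
python3 -m jog '[[[-0.2,0.1,0],0,1],[[-0.21,0.07,0],0,1],[[-0.22,0.04,0],0,1],[[-0.22,0,0],0,1],[[-0.22,-0.03,0],0,1]]'
python3 -m jog '[[[-0.21,-0.06,0],0,1],[[-0.2,-0.1,0],0,1],[[-0.18,-0.13,0],0,1],[[-0.16,-0.16,0],0,1],[[-0.13,-0.18,0],0,1]]'
python3 -c "
from h import *
tilt();tipcam('side')"
python3 -m jog '[[[-0.1,-0.2,0],0,1],[[-0.07,-0.21,0],0,1],[[-0.04,-0.22,0],0,1],[[0,-0.22,0],0,1],[[0.03,-0.22,0],0,1]]'
python3 -m jog '[[[0.06,-0.21,0],0,1],[[0.1,-0.2,0],0,1],[[0.13,-0.18,0],0,1],[[0.16,-0.16,0],0,1],[[0.18,-0.13,0],0,1]]'
python3 -c "
from h import *
tilt();tipcam('side')"
```

```text
t: 31.0
position: [0.6364, 0.3155, 0.1059]
eef_rot: [0.0, 0.998, 0.058, -0.0]
wrist_force: [-0.4, 0.1, -0.5]
gripper_width: 0.0176
t: 31.5
position: [0.6191, 0.3024, 0.106]
eef_rot: [0.0, 0.998, 0.057, 0.0]
wrist_force: [-0.6, -1.0, -1.0]
gripper_width: 0.0178
tcp [0.6191 0.3024 0.106 ] yaw 6.6 tilt deg 30.5 centre z at tcp-pinch 0.0033 tail s 0.1023 n 12586 F [-0.6 -1.  -1. ] t 31.5
grip x_p -0.0259 tip s -0.1516 tip world [0.4685 0.2851 0.0199]
side lowest [0.475  0.2838 0.0203] minx 0.465 slope deg 32.4 n 1428
t: 32.15
position: [0.6157, 0.2809, 0.106]
eef_rot: [0.0, 0.998, 0.057, -0.0]
wrist_force: [0.7, 0.6, 0.3]
gripper_width: 0.0175
t: 32.65
position: [0.6287, 0.2634, 0.1059]
eef_rot: [0.0, 0.998, 0.057, 0.0]
wrist_force: [0.3, -0.3, 0.0]
gripper_width: 0.0176
tcp [0.6287 0.2634 0.1059] yaw 6.6 tilt deg 30.7 centre z at tcp-pinch 0.0025 tail s 0.1037 n 12686 F [ 0.3 -0.3  0. ] t 32.65
grip x_p -0.0241 tip s -0.1498 tip world [0.4799 0.2463 0.0197]
side lowest [0.4791 0.2473 0.0215] minx 0.4754 slope deg 31.9 n 1179
```

```bash
python3 -m jog '[[[0.25,0.04,0],0,1],[[0.3,0.04,0],0,1],[[0.3,0.04,0],0,1],[[0.3,0.04,0],0,1],[[0.33,0.04,0],0,1]]'
python3 - <<'E'
from h import *
tilt();tipcam('side')
im,d=get_image("top"); cv2.imwrite("pics/t10.png",cv2.resize(im[170:310,100:260],None,fx=3,fy=3))
E
```

```text
t: 33.3
position: [0.6585, 0.2679, 0.1059]
eef_rot: [0.0, 0.998, 0.057, 0.0]
wrist_force: [0.0, 0.6, -0.2]
gripper_width: 0.0182
tcp [0.6585 0.2679 0.1059] yaw 6.6 tilt deg 30.6 centre z at tcp-pinch 0.0024 tail s 0.1043 n 12704 F [ 0.   0.6 -0.2] t 33.3
grip x_p -0.0235 tip s -0.1493 tip world [0.5102 0.2508 0.0199]
side lowest [0.5087 0.2531 0.0217] minx 0.5062 slope deg 32.0 n 1236
```

```bash
python3 -m jog '[[[0.16,0.18,0],0,1],[[0.16,0.18,0],0,1],[[0.02,0.27,0],0,1],[[0,0.27,0],0,1],[[-0.03,0.27,0],0,1]]'
python3 -m jog '[[[-0.06,0.27,0],0,1],[[-0.08,0.27,0],0,1],[[-0.1,0.27,0],0,1],[[-0.1,0.27,0],0,1],[[0,0,0],0,1]]'
python3 - <<'E'
from h import *
tilt();tipcam('side')
im=rep(); cv2.imwrite("pics/t11.png",cv2.resize(np.hstack([cv2.imread("pics/t10.png"),cv2.resize(im[170:310,100:260],None,fx=3,fy=3)]),None,fx=.8,fy=.8))
E
```

```text
t: 34.0
position: [0.664, 0.2918, 0.106]
eef_rot: [0.0, 0.998, 0.058, -0.0]
wrist_force: [-0.4, -0.3, 0.5]
gripper_width: 0.0182
t: 34.5
position: [0.6569, 0.3138, 0.1058]
eef_rot: [-0.0, 0.998, 0.058, -0.0]
wrist_force: [0.1, -0.2, 0.1]
gripper_width: 0.0178
tcp [0.6569 0.3138 0.1058] yaw 6.6 tilt deg 30.4 centre z at tcp-pinch 0.0029 tail s 0.1033 n 12609 F [ 0.1 -0.2  0.1] t 34.5
grip x_p -0.025 tip s -0.151 tip world [0.5069 0.2964 0.0202]
side none
tip in pan 0.0349 -0.0075 0.0038
pan [0.3434 0.4529]
```

View pics/t11.png

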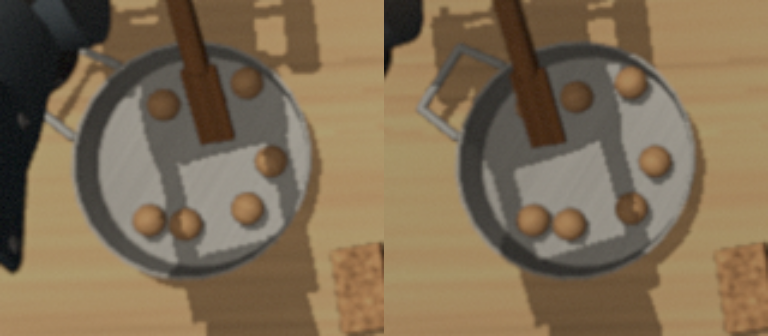

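Back at the loop, tip at (545,143); six balls show and the seventh is probably under the blade. The steps are done, and compared with the first picture several balls have shifted 15 mm or more. Lifting out and going to the rest.

```bash
python3 -m jog '[[[0,0,0.5],0,1],[[0,0,1],0,1],[[0,0,1],0,1],[[0,0,1],0,1],[[0,0,1],0,1]]'
python3 -m jog '[[[0,0,0.8],0,1],[[-0.41,-0.96,0],0,1],[[-0.41,-0.96,0],0,1],[[-0.41,-0.96,0],0,1],[[-0.41,-0.96,0],0,1]]'
python3 -m jog '[[[-0.41,-0.96,0],0,1],[[-0.41,-0.96,0],0,1],[[-0.41,-0.96,0],0,1],[[-0.41,-0.96,0],0,1],[[-0.41,-0.96,0],0,1]]'
python3 -m jog '[[[-0.41,-0.96,0],0,1],[[-0.41,-0.96,0],0,1],[[-0.41,-0.96,0],0,1],[[-0.41,-0.96,0],0,1],[[-0.4,-0.95,0],0,1]]'
python3 -m jog '[[[-0.39,-0.95,0],0,1],[[-0.39,-0.95,0],0,1],[[0,0,-0.6],0,1],[[0,0,-0.9],0,1],[[0,0,0],0,1]]'
python3 - <<'E'
from h import *
tilt();tipcam('side')
im,d=get_image("top"); W=cloud("top",d)
hsv=cv2.cvtColor(im,cv2.COLOR_BGR2HSV)
m=(d>0)&(np.linalg.norm(W[...,:2]-[.4945,.2716],axis=2)<.085)&(W[...,2]>.018)&(hsv[...,1]>80)
n,l,s,c=cv2.connectedComponentsWithStats(m.astype(np.uint8))
for i in range(1,n):
    if s[i,4]>15: print(s[i,4],c[i].round(),W[l==i].mean(0).round(3))
E
```

```text
t: 35.25
position: [0.6578, 0.3125, 0.1975]
eef_rot: [-0.0, 0.998, 0.057, 0.001]
wrist_force: [-0.4, -0.3, -1.2]
gripper_width: 0.0181
t: 35.75
position: [0.6246, 0.2351, 0.2129]
eef_rot: [-0.0, 0.998, 0.057, 0.001]
wrist_force: [-0.9, -0.5, -0.9]
gripper_width: 0.0177
t: 36.25
position: [0.5837, 0.1389, 0.2129]
eef_rot: [0.0, 0.998, 0.057, 0.001]
wrist_force: [-0.3, 1.1, -0.3]
gripper_width: 0.0176
t: 36.75
position: [0.5429, 0.0431, 0.2129]
eef_rot: [0.0, 0.998, 0.057, 0.001]
wrist_force: [-0.1, 0.8, -0.6]
gripper_width: 0.0176
t: 37.25
position: [0.5257, 0.0067, 0.1802]
eef_rot: [-0.001, 0.998, 0.057, -0.002]
wrist_force: [-0.7, 1.0, -0.5]
gripper_width: 0.0177
tcp [0.5257 0.0067 0.1802] yaw 6.5 tilt deg 30.5 centre z at tcp-pinch 0.0035 tail s 0.1039 n 12711 F [-0.7  1.  -0.5] t 37.25
grip x_p -0.0242 tip s -0.1502 tip world [ 0.3765 -0.0104  0.0953]
side lowest [ 0.3755 -0.0065  0.0973] minx 0.3722 slope deg 32.4 n 1053
108 [202. 205.] [0.555 0.225 0.03 ]
134 [180. 210.] [0.546 0.271 0.029]
134 [161. 214.] [0.539 0.308 0.029]
274 [170. 262.] [0.441 0.291 0.029]
```

```bash
python3 -m jog '[[[0,0,-0.8],0,1],[[0,0,-0.9],0,1],[[0,0,-0.9],0,1],[[0,0,-0.5],0,1],[[0,0,-0.25],0,1]]'
python3 -m jog '[[[0,0,-0.25],0,1],[[0,0,-0.25],0,1],[[0,0,-0.25],0,1],[[0,0,-0.25],0,1],[[0,0,0],0,1]]'
python3 -c "
from h import *
tilt()"
```

```text
t: 37.95
position: [0.5272, 0.0064, 0.1145]
eef_rot: [-0.0, 0.998, 0.058, -0.0]
wrist_force: [0.1, -0.6, -0.7]
gripper_width: 0.0176
t: 38.45
position: [0.5271, 0.0061, 0.0947]
eef_rot: [0.0, 0.998, 0.057, -0.0]
wrist_force: [0.2, 0.2, 1.9]
gripper_width: 0.0181
tcp [0.5271 0.0061 0.0947] yaw 6.6 tilt deg 23.5 centre z at tcp-pinch 0.0035 tail s 0.1073 n 11529 F [0.2 0.2 1.9] t 38.45
grip x_p -0.0291 tip s -0.1643 tip world [ 0.3639 -0.0128  0.0269]
```

Levelling works as planned; continuing down.

```bash
python3 -m jog '[[[0,0,-0.25],0,1],[[0,0,-0.25],0,1],[[0,0,-0.25],0,1],[[0,0,-0.25],0,1],[[0,0,-0.25],0,1]]'
python3 -m jog '[[[0,0,-0.25],0,1],[[0,0,-0.15],0,1],[[0,0,-0.1],0,1],[[0,0,0],0,1],[[0,0,0],0,1]]'
python3 -c "
from h import *
tilt()"
```

```text
t: 39.0
position: [0.5276, 0.0061, 0.0695]
eef_rot: [0.0, 0.998, 0.057, 0.0]
wrist_force: [1.9, 1.0, 3.4]
gripper_width: 0.0174
t: 39.5
position: [0.5269, 0.0062, 0.0598]
eef_rot: [-0.0, 0.998, 0.057, -0.0]
wrist_force: [1.7, -0.0, 2.0]
gripper_width: 0.0176
tcp [0.5269 0.0062 0.0598] yaw 6.6 tilt deg 4.2 centre z at tcp-pinch 0.0042 tail s 0.1186 n 8679 F [ 1.7 -0.   2. ] t 39.5
grip x_p -0.0305 tip s -0.18 tip world [ 0.3481 -0.0145  0.0509]
```

```bash
python3 -m jog '[[[0,0,-0.1],0,1],[[0,0,-0.07],0,1],[[0,0,-0.05],0,1],[[0,0,0],0,1],[[0,0,0],0,1]]'
python3 -c "
from h import *
tilt()"
```

```text
t: 40.05
position: [0.5273, 0.0061, 0.0556]
eef_rot: [0.0, 0.998, 0.057, 0.0]
wrist_force: [2.5, 1.2, 3.5]
gripper_width: 0.018
tcp [0.5273 0.0061 0.0556] yaw 6.6 tilt deg 1.5 centre z at tcp-pinch 0.0044 tail s 0.1202 n 8491 F [2.5 1.2 3.5] t 40.05
grip x_p -0.0295 tip s -0.1795 tip world [ 0.349  -0.0144  0.0554]
```

```bash
python3 -m jog '[[[0,0,-0.04],0,1],[[0,0,0],0,0],[[0,0,0],0,0],[[0,0,0],0,0],[[0,0,0],0,0]]'
python3 -m jog '[[[0,0,0],0,0],[[0,0,0],0,0],[[0,0,0.3],0,0],[[0,0,0.8],0,0],[[0,0,1],0,0]]'
python3 -m jog '[[[0.3,-0.3,1],0,0],[[0.5,-0.9,1],0,0],[[0.5,-1,1],0,0],[[0.5,-1,0.5],0,0],[[0.5,-1,0],0,0]]'
python3 -m jog '[[[0.5,-1,0],0,0],[[0.5,-1,0],0,0],[[0.5,-1,0],0,0],[[0.5,-1,0],0,0],[[0.5,-1,0],0,0]]'
python3 -m jog '[[[0,-1,0],0,0],[[0,-1,0],0,0],[[0,-1,0],0,0],[[0,-1,0],0,0],[[0,-1,0],0,0]]'
python3 - <<'E'
from h import *
ims=[]
for n in ["top","side"]:
    im,d=get_image(n); W=cloud(n,d); ims.append(im)
    m=finder.outline_of(n,"paddle")[0]["mask"]&(d>0); P=W[m]; P=P[(P[:,2]>.045)&(P[:,2]<.08)]
    q=cv2.minAreaRect(P[:,:2].astype(np.float32)*1000); i=np.argsort(P[:,0])
    print(n,np.round(q[0],1),np.round(q[1],1),round(q[2],1),"ends",P[i[:20]].mean(0).round(4),P[i[-20:]].mean(0).round(4),"z med",np.median(P[:,2]).round(4))
    hsv=cv2.cvtColor(im,cv2.COLOR_BGR2HSV)
    m=(d>0)&(np.linalg.norm(W[...,:2]-[.4945,.2716],axis=2)<.085)&(W[...,2]>.02)&(W[...,2]<.05)&(hsv[...,1]>80)
    k,l,s,c=cv2.connectedComponentsWithStats(m.astype(np.uint8))
    print([(int(s[j,4]),W[l==j].mean(0).round(3).tolist()) for j in range(1,k) if s[j,4]>15])
cv2.imwrite("pics/f12.png",cv2.resize(np.vstack([ims[0][100:320,80:480],ims[1][130:400,80:480]]),None,fx=1.2,fy=1.2)); print(r.get_obs()["t"])
E
```

```text
t: 40.6
position: [0.5265, 0.0063, 0.0545]
eef_rot: [-0.0, 0.998, 0.057, -0.001]
wrist_force: [0.1, -0.2, 0.3]
gripper_width: 0.0399
t: 41.1
position: [0.5265, 0.0063, 0.0969]
eef_rot: [-0.0, 0.998, 0.057, -0.001]
wrist_force: [0.6, -0.5, 0.5]
gripper_width: 0.0436
t: 41.6
position: [0.5747, -0.0789, 0.1694]
eef_rot: [0.001, 0.998, 0.057, 0.002]
wrist_force: [0.4, 0.2, 0.1]
gripper_width: 0.0436
t: 42.1
position: [0.6233, -0.1786, 0.1671]
eef_rot: [-0.0, 0.998, 0.057, -0.0]
wrist_force: [0.8, -0.0, 0.5]
gripper_width: 0.0436
t: 42.6
position: [0.6227, -0.2794, 0.1668]
eef_rot: [-0.0, 0.998, 0.057, -0.0]
wrist_force: [-0.1, 0.9, -0.5]
gripper_width: 0.0434
top [616.8  18.4] [62.  17.9] 5.9 ends [0.5901 0.0126 0.0689] [0.6448 0.0206 0.0684] z med 0.0683
[(109, [0.555, 0.225, 0.03]), (127, [0.546, 0.271, 0.03]), (134, [0.539, 0.308, 0.03]), (77, [0.492, 0.208, 0.031]), (56, [0.453, 0.229, 0.031]), (132, [0.443, 0.306, 0.03]), (136, [0.439, 0.276, 0.03])]
side [0. 0.] [0. 0.] 0.0 ends [nan nan nan] [nan nan nan] z med nan
[(144, [0.551, 0.227, 0.027]), (138, [0.484, 0.208, 0.028]), (145, [0.542, 0.274, 0.027]), (157, [0.534, 0.312, 0.027]), (161, [0.445, 0.228, 0.028]), (178, [0.433, 0.28, 0.028]), (177, [0.438, 0.31, 0.027])]
42.8<stdin>:7: RuntimeWarning: Mean of empty slice.
  ret = um.true_divide(
  return _methods._mean(a, axis=axis, dtype=dtype,
  ret = ret.dtype.type(ret / rcount)
```

View pics/f12.png

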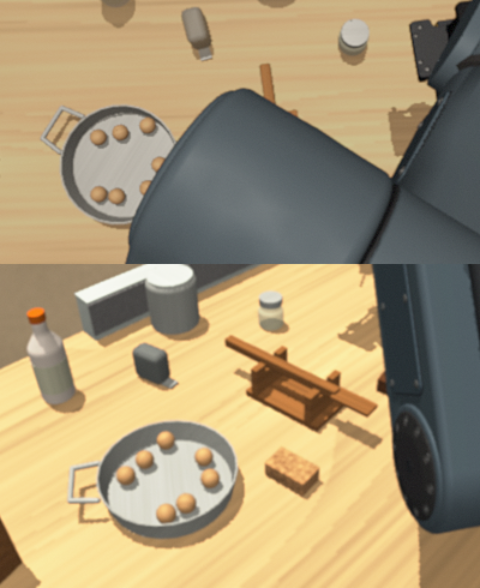

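All seven balls are in the pan and the paddle lies in both notches; its tail top is 68 mm above the bench, as it should be for notch bottoms at 50 mm. The bystanders that show are in place. Handing in.

```bash
python3 -c "
from h import *
print(r.close_job())"
```

```text
the job is handed in; nothing more can be done
None
```

I handed the job in at about 43 s. The paddle made two anticlockwise rounds among the balls and now lies across both notches of the rest, with the gripper well clear. No verdict was reported.

**What I did:** The interface only lets the tool point straight down. So I tilted the paddle in the grip, blade down to 37°, by pressing it against the fixed rest. After stirring I levelled it on the near notch and let go.

**What the last checks showed:**
- **Paddle:** it sits in both notches in the side view. Its tail top is 68 mm above the bench and level, and its angle is within about 1° of the rest's. Its middle is within a few millimetres of centre, judged from the tail end because the arm hid the rest of it from the top camera.
- **Balls:** both cameras found all seven in the pan, and most had shifted 15 mm or more.
- **Pan and other things:** the pan measured within about 3 mm of its start during round 1; after that I judged it, and the tape, jar and cork block, by eye in the pictures. The arm mostly hid the offcut.

**What went wrong or disagreed:**
- **First grasp:** I lifted before the fingers had closed, so I gripped again. The paddle had not moved.
- **Tilting:** my first push against the fin missed and went over it. The second worked.
- **Round 1:** between opposite the loop and three quarters round, the blade climbed onto jammed balls and its end rose to about 28 mm, over the 27 mm limit. I lifted it, came back down opposite the loop and redid that stretch at about 19 mm. The rest of the stirring ran at about 15–19 mm, at a smaller radius of 25–28 mm, and round 2 moved the balls little.
- **Measurements:** estimates of the blade-end height differed by about 3–5 mm between cameras. The top camera's pan reading at the end of stirring was obviously wrong because the arm blocked its view, so I ignored it.

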